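Earth the laser tube with the insulated hook rod

TASK

Earth the laser tube before anyone touches it: take the insulated hook rod from its rest, reach over the glass tube, catch the red-capped pin of the copper earthing bolt and draw the bolt through its sprung jaw fully home, seating it for half a second with a firm pull of about 16 N against the stop and never loading the switch with more than 20 N. Then unhook, leaving the bolt home, and lay the rod gently back in both forks of its rest, pointing as before. Only the rod may touch the switch, nothing may touch the glass tube or its supports, and everything else stays where it is.

Things in the scene. Friction and masses are not known exactly. Their poses are not given: they have to be found in the camera images.
- rod_grip (a point): Place to grip and balance point of the loose hook rod (0.25 kg), on its axis, in the black rubber handle: 26 mm wide, 30 high, from 100 mm behind this point (then a steel knob to 125 mm) to 50 mm ahead. 59 mm ahead is a round guard of 50 mm diameter, then the orange shaft, 14 mm thick, to 205 mm ahead. x: along the rod to the hook; z up; y to its left.
- hook_seat (a point): Point on the rod's axis, 274 mm ahead of rod_grip (same axes): the pin's centre when pulled into the bow of the steel hook. The bow's outside is 15 mm further ahead. The hook lies level and is open from above and below: a pin lowered into it passes with its centre on the axis 8 to 48 mm behind this point, with 9 mm of room to either side.
- hook_tip (a point): Free end of the hook, an 8 mm round bar, 23 mm behind and 22 mm left of hook_seat (same axes). From the shaft's end the bar swings out 22 mm to the right, runs forward, rounds the bow and comes back on the left to this tip; between tip and shaft the left side is open.
- rest_grip (a point): Where rod_grip belongs in the grey fixed rest, 85 mm above the bench; x along the rod to the hook, z up. Rear fork 78 mm behind (handle; 36 mm wide, floor 15 mm below this point), front fork 140 mm ahead (shaft; 26 mm wide, floor 7 mm below). Sides rise 24 mm over the floors, then flare to 35 mm. Base 60 mm wide, 12 high. The rod may lie 20 mm further on or back.
- isolator: Earthing switch, live and fixed, beyond the tube, for the rod only. Origin: on the underside of its white base, 230 x 110 x 15 mm; x along the bolt, away from the robot; z up. Far end: brown ribbed post with a brass head, 142 mm high, stud to 152. Near end: steel pedestal with the sprung copper jaw, 142 mm high. The 20 N counts for all its parts, bolt and pin included.
- bolt_pin (a point): On the axis of the bolt's upright steel pin, 158 mm above the bench, the height to pull at. Pin 12 mm thick, from 128 to 188 mm above the bench, with a red cap 16 mm wide. It stands on the switch's centre line, 25 mm minus the bolt's travel along the switch's x. The level copper bolt below it is 16 mm thick, its axis 120 mm above the bench.
- bolt (a joint): Travel of the bolt towards the robot (the switch's -x), m: starts at 0 to 0.010, 0.050 at its firm stop, fully home. Slides with 2 to 3 N; its nose meets the jaw at about 0.032 and needs 9 to 13 N to spread it, up to about 0.036; from there 7 to 10 N to the stop. It stays where it is left.
- tube_top (a point): Top of the clear glass tube at mid-length, 98 mm above the bench. The tube lies level along this point's y, across the bench between robot and switch: 60 mm thick, 830 mm long with its end caps, on two white supports 100 mm wide and 60 mm high, 270 mm either side of the middle.

How it is judged (in metres and radians):
On the way, in this order (a step that is already met when the one before it is completed fails the run):
1. the rod is lifted clear of its rest (z of rod_grip in the frame of rest_grip above 0.05 m), for 0.1 s.
2. the bolt is home, within 2 mm of its stop, with the hook pulling the switch with more than 12.5 N (value of joint bolt above 0.048 m and contact force between rod and isolator above 12.5 N), for 0.25 s.
At the end, for the whole second after the job is handed in: The bolt is still home (within 2.5 mm of its stop) and the rod lies still in both forks of its rest, hook end the same way as at the start: grip point within 25 mm of the rest's point seen from above and 6 mm in height, hook within 25 mm of the rest's centre line (value of joint bolt above 0.0475 m and horizontal distance between rod_grip and rest_grip below 0.025 m and z of rod_grip in the frame of rest_grip between -0.006 and 0.006 m and x of hook_seat in the frame of rest_grip above 0.245 m and y of hook_seat in the frame of rest_grip between -0.025 and 0.025 m and linear speed of rod below 0.02 m/s and contact force between rod and isolator below 0.1 N); the robot touches nothing.
It fails at once if the switch is loaded with more than 20 N by the rod (contact force between rod and isolator above 20 N).
It fails at once if the robot itself touches the switch (contact force between any of the fingers, the arm and isolator above 0.5 N).
It fails at once if the glass tube or its supports are touched (contact force between tube and anything else above 1 N).
It fails at once if the rod is dropped or thrown (contact force between the fingers and rod below 0.1 N and linear speed of rod above 0.5 m/s).
It fails at once if something else on the bench is moved (distance of any of meter, mouse, endcap, solvent, driver, offcut from where it was at the start of the episode above 0.02 m).
It also fails if it takes over 64 s, if anything falls off the work surface, if the arm or the gripper's body presses on something with over 40 N, if the wrist force passes 120 N, or if a joint passes its speed limit or range.

ROBOT

A 6-joint arm with a two-finger parallel gripper is mounted at the origin on the work surface. World frame = base frame: x ahead of the robot, y to its left, z up, the work surface at z = 0. Lengths are in mm, angles in rad, forces in N, time in s.
With the tool pointing down it reaches from about 400 to 925 mm from the base axis. Payload 12.5 kg.
Tool frame: the origin (TCP) lies between the finger pads; the fingertips stand 11 mm ahead of it and the grasp point (between the pads) lies 8 mm behind it (env.tip_extent is the distance from the TCP to the fingertips, in mm); x points along the fingers, z is the direction in which the jaws open and shut, and the axes are right-handed (so a half turn about x gives the same grasp; the last joint's range is limited). The gripper opens to 95 mm and grips with 3 to 60 N. Pads are 20 mm wide; open, the fingers measure 119 mm over their backs; the gripper's body (75 mm by 180 mm) begins 59 mm behind the grasp point.
Start: joints at [1.163, 0.491, 1.559, -0, 1.092, -0.106], TCP at [185.757, 596.774, 225.661] pointing down, gripper open.
Joint ranges: [-3.1, 3.1], [-0.84, 2.19], [0.05, 2.79], [-1.13, 4.28], [0.06, 2.93], [-2.69, 2.69]. Speed limits (rad/s): [2.22, 2.22, 2.79, 3.14, 3.14, 3.14].

INTERFACE

Orientations are given as [roll, pitch, yaw] about the fixed x, y, z axes, in that order (R = Rz(yaw) Ry(pitch) Rx(roll)).
In Python, from cell import status, imaging, env gives the robot as it stands. The module is installed in compiled form; this text tells all that it offers.
- The arm moves only by the tool apply_moves, never from a script. Its argument "increments" is a list of rows, each a list of 5 numbers: the closure, from 0 (fully open) to 1 (shut), then the shift along the tool's x, y, z in mm, then the turn about the tool's x in degrees. A call has 1 to 10 rows; each row shifts and turns the commanded pose from where the row before left it, along the tool's axes as they then stand; what a row does not reach is not made up. A row lasts 1/10 s, in which the tool goes at most 50 mm and 8.59 degrees, less where a joint would pass 70% of its speed; a pose out of reach is approached as far as the arm can. A call with a gripper value outside its range is refused whole. The fingers move at their own pace and stop on an object; the grip force is fixed at half the most. Time passes only in rows, so rows that do not move let the fingers close. It gives the time, the measured TCP pose, the force and the opening at its end, in the units of the state.
- status.state(): the state, without advancing time (a new reading comes with each control period).
- imaging.read_camera(name): name is "scene" or "top" or "wrist"; returns a dict with "pixels" (384x512x3 uint8, red, green, blue), "fovy" (degrees; the focal length in pixels is half the picture's height over the tangent of half this angle, whatever the lens; pixels are square), "cx", "cy" (the principal point, pixels), "R" (3x3) and "t" (3): a world point X has camera coordinates R X + t. Camera axes: x right, y down, z forward; pixel columns grow to the right and rows downward; lengths in mm; the calibration is good to about 2 mm. The wrist camera is an equidistant fisheye: a pixel r from the principal point sees the ray r / f radians off the axis. A picture is of the moment at which its call begins. There is no depth.
- env.job_done(): hands the job in, once; it reports no verdict.
The state is a dict: "t": time; "joints": joint angles; "qvel": joint speeds; "tau": joint torques, N m; "eef_pos": TCP position; "tcp_rot": TCP orientation; "ft_force": force on the tool from outside, world axes, zero at the start; "moment": the same for the moment, N m; "opening": opening from 0.0 (shut) to 1.0 (fully open).
Only numpy, scipy, OpenCV 4.12 (cv2) and the standard library are available. Lean on these libraries where they do the work, as an engineer would, in place of code of your own. Each camera call takes 0.05 s, during which the arm holds its last target. There are 200 camera calls.

## Working session

There is one attempt and no reset: what is moved stays moved. The work goes in short steps, Python scripts to look and compute and a tool call to move; the robot and the scene stay as the last step left them, time stands still between calls to the robot, and variables do not carry over. Pictures are saved under pics/ and viewed, about 8 in all and at most 12, crops included, and the job is handed in when it is done.

Besides the shell and the picture viewer there is one more tool, called after ">>>" as name([rows], argument=value, ...), one row to a line, values as JSON. apply_moves: Moves the arm, as the interface text tells. Its arguments: {"type":"object","properties":{"increments":{"type":"array"}},"required":["increments"]}

```bash
mkdir -p pics; cat > h.py <<'E'
import numpy as np, cv2
from cell import status, imaging, env
def cam(n,save=None):
    c=imaging.read_camera(n); c['R']=np.array(c['R']);c['t']=np.array(c['t']);c['n']=n
    p=np.array(c['pixels']); c['bgr']=p[:,:,::-1].copy(); c['f']=192/np.tan(np.radians(c['fovy'])/2)
    if save: cv2.imwrite('pics/'+save,c['bgr'])
    return c
def ray(c,u,v):
    x=np.array([u-c['cx'],v-c['cy']])/c['f']
    if c['n']=='wrist':
        r=np.hypot(*x); d=np.array([*(x*(np.sinc(r/np.pi) if r<1e-9 else np.sin(r)/r)),np.cos(r)])
    else: d=np.array([*x,1])
    d=c['R'].T@(d/np.linalg.norm(d)); return -c['R'].T@c['t'],d
def onz(c,u,v,z):
    o,d=ray(c,u,v); return o+d*(z-o[2])/d[2]
def tri(*l):
    A=0;b=0
    for c,u,v in l:
        o,d=ray(c,u,v);P=np.eye(3)-np.outer(d,d);A=A+P;b=b+P@o
    return np.linalg.solve(A,b)
def proj(c,X):
    x=c['R']@np.array(X,float)+c['t']
    if c['n']=='wrist':
        r=np.hypot(x[0],x[1]);th=np.arctan2(r,x[2]);return c['cx']+c['f']*th*x[0]/r,c['cy']+c['f']*th*x[1]/r
    return c['cx']+c['f']*x[0]/x[2],c['cy']+c['f']*x[1]/x[2]
E
python3 - <<'E'
from h import *
s=cam('scene');t=cam('top');w=cam('wrist')
print(status.state())
for c in (s,t,w): print(c['n'],c['fovy'],c['cx'],c['cy'],-c['R'].T@c['t'],c['R'].round(3).tolist())
a=cv2.resize(t['bgr'],(800,600),interpolation=cv2.INTER_CUBIC);cv2.imwrite('pics/top.png',a)
cv2.imwrite('pics/sc.png',cv2.resize(s['bgr'],(800,600),interpolation=cv2.INTER_CUBIC))
E
```

```text
{'t': 0.15, 'joints': array([ 1.16340784e+00,  4.91378972e-01,  1.55931561e+00, -1.09583424e-05,
        1.09168718e+00, -1.05597255e-01]), 'qvel': array([-0.00130556, -0.00181043, -0.0013993 ,  0.00035113, -0.0020874 ,
        0.00120473]), 'tau': array([ 1.76200068e-03, -6.12897849e+01, -2.58279991e+01,  6.92451792e-02,
        4.73032147e-02, -5.40341421e-05]), 'eef_pos': array([185.68118869, 596.6041493 , 225.22003397]), 'tcp_rot': array([ 3.04831316,  1.57000716, -1.96586199]), 'ft_force': array([-0.34382562, -0.89351868, -0.17083812]), 'moment': array([0.08365564, 0.0203441 , 0.01570262]), 'opening': 1.0003791475667405}
scene 55.814192052558894 252.68015576251182 197.85781644977183 [1141.61023838  -51.07124121  487.10818966] [[0.167, 0.986, -0.005], [0.56, -0.099, -0.823], [-0.812, 0.135, -0.568]]
top 56.14313872773453 257.2831051973442 195.4135567806516 [511.22263824  24.30778687 854.71539693] [[0.029, -1.0, 0.008], [-0.996, -0.029, -0.081], [0.081, -0.006, -0.997]]
wrist 65.70646984690485 254.40516565357476 194.18101597076225 [113.60156196 618.52444904 384.13268406] [[0.299, 0.954, -0.0], [0.919, -0.288, 0.268], [0.256, -0.081, -0.963]]
```

View pics/top.png

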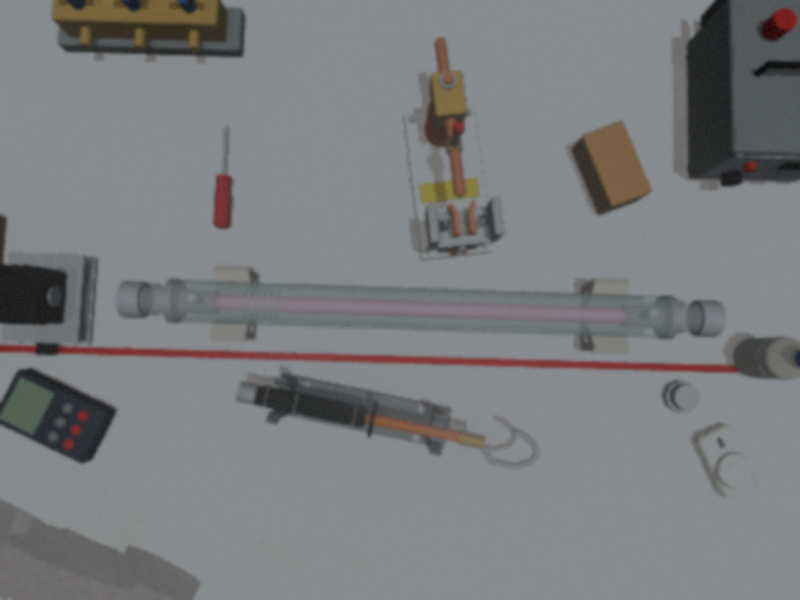

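View pics/sc.png

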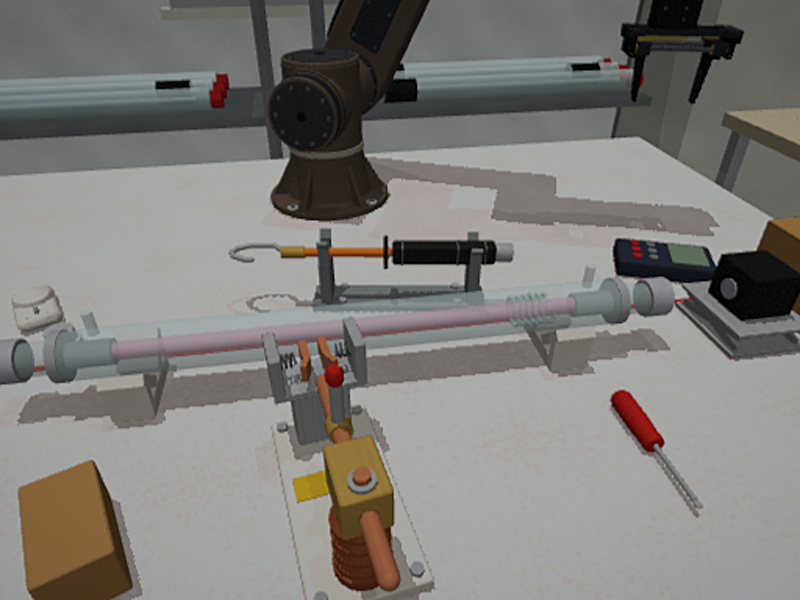

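The top view shows the rod left to right at (245,392)–(538,447). The switch is at (405–500, 40–255) with its red cap at (458,127), and the tube spans (118–722, ~305). The scene view shows the cap at (334,375) and the shaft at (290–385, 252).

```bash
python3 - <<'E'
from h import *
t=cam('top');s=cam('scene')
def mask(c,lo,hi,box):
    h=cv2.cvtColor(c['bgr'],cv2.COLOR_BGR2HSV);m=cv2.inRange(h,lo,hi);z=np.zeros_like(m);x0,y0,x1,y1=[int(v*.64) for v in box];z[y0:y1,x0:x1]=m[y0:y1,x0:x1];return z
def cen(m):
    M=cv2.moments(m,True);return M['m10']/M['m00'],M['m01']/M['m00'],M['m00']
red=lambda c,b: mask(c,(0,150,60),(6,255,255),b)
ct=cen(red(t,(445,110,475,145)));cs=cen(red(s,(315,355,355,395)));print('cap',ct,cs)
print('cap tri',tri((t,ct[0],ct[1]),(s,cs[0],cs[1])),'onz184',onz(t,ct[0],ct[1],184))
om=mask(t,(7,120,60),(22,255,255),(360,405,495,455));p=np.argwhere(om)[:,::-1].astype(float)
m=p.mean(0);d=np.linalg.svd(p-m)[2][0];d*=np.sign(d[0]);q=(p-m)@d
print('orange',m,d,len(p));e=[m+d*q.min(),m+d*q.max()]
E=[onz(t,*x,85) for x in e];print('orange ends z85',E)
a=E[1]-E[0];print('len',np.linalg.norm(a),'heading',np.degrees(np.arctan2(a[1],a[0])))
sm=mask(s,(7,120,60),(22,255,255),(270,235,390,265));p=np.argwhere(sm)[:,::-1];x0,x1=p[:,0].min(),p[:,0].max()
ends=[p[p[:,0]==x].mean(0) for x in (x1,x0)]
print('scene ends',ends,[tri((t,*a),(s,*b)) for a,b in zip(e,ends)])
for n,(u,v),z in [('knob end',(237,391),85),('bow out',(539,447),85),('guard',(371,417),85),('bolt nose',(460,194),120),('brass stud',(447,81),152),('bolt far end',(440,40),120),('base NL',(421,259),15),('base NR',(490,250),15),('base FL',(405,115),15),('tube L',(175,300),68),('tube R',(670,317),68)]:
    print(n,onz(t,u*.64,v*.64,z).round(1))
# scaled crops for picks
A=cv2.resize(t['bgr'][10:175,245:335],None,fx=3.4,fy=3.4,interpolation=cv2.INTER_CUBIC)
B=cv2.resize(t['bgr'][225:310,145:355],None,fx=3.7,fy=3.7,interpolation=cv2.INTER_CUBIC)
W=np.zeros((600,1110,3),np.uint8);W[:A.shape[0],:A.shape[1]]=A;W[:B.shape[0],320:320+B.shape[1]]=B
cv2.imwrite('pics/crop.png',cv2.resize(W,(800,432)))
w=cam('wrist','w0.png')
E
```

```text
cap (293.09090909090907, 80.36363636363636, 11.0) (213.52083333333334, 239.9375, 144.0)
cap tri [789.97733815 -42.69541579 182.12690352] onz184 [789.23088575 -41.93097737 184.        ]
orange [248.22619048 270.19047619] [0.97695016 0.21346751] 84
orange ends z85 [array([420.60007647,  64.71425409,  85.        ]), array([409.05093779,   2.88509762,  85.        ])]
len 62.89854683822186 heading -100.58041497393732
scene ends [array([248. , 161.5]), array([179., 160.])] [array([420.12403001,  61.63689827,  84.30323388]), array([413.30859984, -46.04369305,  99.66057865])]
knob end [450.9 239.7  85. ]
bow out [ 387.6 -170.2   85. ]
guard [421.2  57.4  85. ]
bolt nose [721.9 -52.9 120. ]
brass stud [861.5 -29.7 152. ]
bolt far end [935.1 -21.3 120. ]
base NL [650.3  -7.1  15. ]
base NR [ 667.1 -111.1   15. ]
base FL [873.4  23.3  15. ]
tube L [573.3 337.6  68. ]
tube R [ 569.6 -357.4   68. ]
```

```bash
cat >> h.py <<'E'
from scipy.spatial.transform import Rotation as Ro
def pose():
    s=status.state(); R=Ro.from_euler('xyz',s['tcp_rot']).as_matrix(); return np.array(s['eef_pos']),R,s
def hd(v): return np.degrees(np.arctan2(v[1],v[0]))
def to(X,turn=0):  # tool-frame shift to world X after a turn about tool x (deg)
    p,R,s=pose(); R=R@Ro.from_euler('x',turn,degrees=True).as_matrix(); return (R.T@(np.array(X)-p)).round(1)
E
python3 - <<'E'
from h import *
p,R,s=pose();print(R.round(3),'y',hd(R[:,1]),'z',hd(R[:,2]))
for tgt in (-8.8,171.2):
    turn=(hd(R[:,2])-tgt+180)%360-180
    print(tgt,turn,to((431.8,116.2,225),turn))
E
```

```text
[[-0.    -0.955  0.297]
 [-0.     0.297  0.955]
 [-1.     0.    -0.   ]] y 162.70727209408943 z 72.7072723558112
-8.8 81.50727235581121 [   0.6 -437.2  316.7]
171.2 -98.49272764418879 [   0.6  437.2 -316.7]
```

View pics/crop.png

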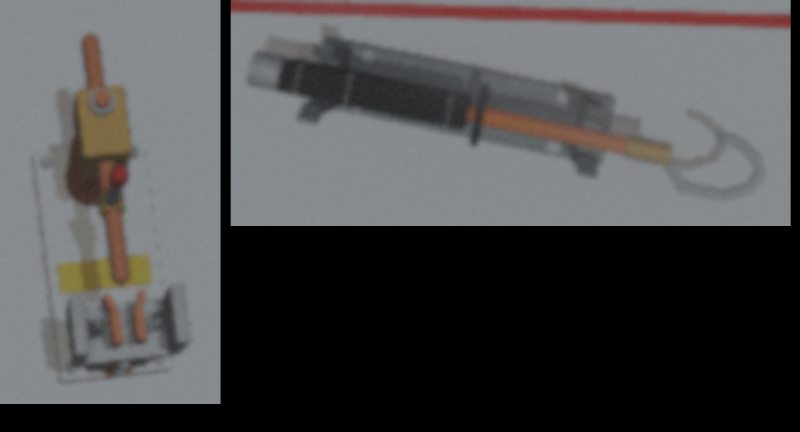

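The crop confirms the layout: the hook loop lies right of the brass ferrule at crop (672–765, 110–195), and the pin's cap is at (120,174).

>>> apply_moves([
  [0, 0, 0, 0, 8.2],
  [0, 0, 0, 0, 8.2],
  [0, 0, 0, 0, 8.2],
  [0, 0, 0, 0, 8.2],
  [0, 0, 0, 0, 8.2],
  [0, 0, 0, 0, 8.2],
  [0, 0, 0, 0, 8.2],
  [0, 0, 0, 0, 8.2],
  [0, 0, 0, 0, 8.2],
  [0, 0, 0, 0, 8.2],
])

```text
t: 1.3
eef_pos: [185.7, 596.7, 225.6]
tcp_rot: [-1.71, 1.571, -1.878]
ft_force: [0.8, -0.2, 0.2]
opening: 1.002
```

>>> apply_moves([
  [0, 0, -36, 26, 0],
  [0, 0, -36, 26, 0],
  [0, 0, -36, 26, 0],
  [0, 0, -36, 26, 0],
  [0, 0, -36, 26, 0],
  [0, 0, -36, 26, 0],
  [0, 0, -36, 26, 0],
  [0, 0, -36, 26, 0],
  [0, 0, -36, 26, 0],
  [0, 0, -36, 26, 0],
])

```text
t: 2.3
eef_pos: [384.7, 197.9, 225.9]
tcp_rot: [0.591, 1.57, 0.429]
ft_force: [1.3, 0.6, 0.4]
opening: 0.999
```

```bash
python3 - <<'E'
from h import *
p,R,s=pose();print(p,hd(R[:,2]),s['joints'],'to',to((431.8,116.2,225)))
w=cam('wrist','w1.png')
E
```

```text
[384.71870461 197.85286837 225.85114816] -9.28238125232425 [3.22037778e-01 2.16893352e-01 2.00387565e+00 8.75450590e-05
 9.20173503e-01 4.83992793e-01] to [  0.9 -73.   59.6]
```

View pics/w1.png

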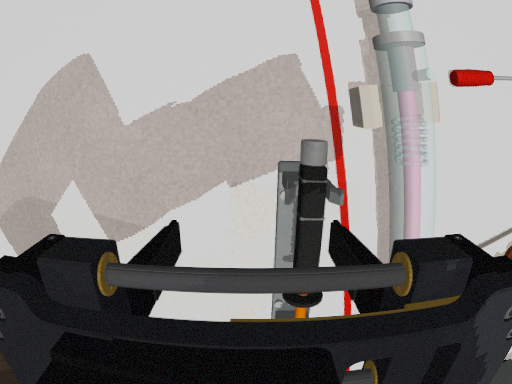

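The wrist view shows the knob at (314,141–165) and the handle running down to the guard at (303,298), with the rest's base to its left.

```bash
python3 - <<'E'
from h import *
w=cam('wrist');g=cv2.cvtColor(w['bgr'],cv2.COLOR_BGR2GRAY)
P=[]
for v in range(170,262,6):
    r=g[v,285:332]<45; i=np.flatnonzero(r)
    if len(i): 
        a,b=285+i.min(),285+i.max(); P.append(onz(w,(a+b)/2,v,90)); print(v,a,b,onz(w,a,v,90).round(1),onz(w,b,v,90).round(1))
P=np.array(P)
print('knob end',onz(w,314,141,85),'guard',onz(w,303,298,85))
E
```

```text
170 296 323 [432.  204.9  90. ] [459.8 200.5  90. ]
176 296 321 [431.1 198.8  90. ] [457.  194.6  90. ]
182 296 323 [430.3 192.5  90. ] [458.4 187.9  90. ]
188 296 322 [429.4 186.2  90. ] [456.6 181.7  90. ]
194 295 321 [427.6 180.   90. ] [454.9 175.4  90. ]
200 295 320 [426.7 173.6  90. ] [453.1 169.1  90. ]
206 295 320 [425.9 167.1  90. ] [452.4 162.5  90. ]
212 294 319 [424.  160.6  90. ] [450.7 156.   90. ]
218 294 319 [423.2 153.9  90. ] [450.  149.1  90. ]
224 294 331 [422.4 147.1  90. ] [462.7 139.8  90. ]
230 293 331 [420.4 140.4  90. ] [462.1 132.7  90. ]
236 293 331 [419.6 133.4  90. ] [461.6 125.5  90. ]
242 293 331 [418.7 126.2  90. ] [461.1 118.1  90. ]
248 292 331 [416.8 119.1  90. ] [460.6 110.6  90. ]
254 292 331 [415.9 111.7  90. ] [460.1 102.9  90. ]
260 291 315 [413.9 104.3  90. ] [441.  99.  90.]
knob end [455.17236712 230.91446976  85.        ] guard [422.79303636  44.97039707  85.        ]
```

>>> apply_moves([
  [0, 0, -36, 30, 0.5],
  [0, 0, -36, 30, 0.5],
  [0, 0, 0, 0, 0],
  [0, 0, 0, 0, 0],
])

```text
t: 2.8
eef_pos: [431.5, 118.4, 225.5]
tcp_rot: [2.792, 1.57, 2.61]
ft_force: [0.1, 0.9, -0.7]
opening: 1.001
```

```bash
python3 - <<'E'
from h import *
p,R,s=pose();print(p,hd(R[:,2]),s['qvel'].round(3))
w=cam('wrist');print(-w['R'].T@w['t'])
t=cam('top')
A=w['bgr'];B=t['bgr'][225:310,140:360]
print('proj knob W',proj(w,(451,239.7,85)),'T',proj(t,(451,239.7,85)))
W=np.zeros((600,800,3),np.uint8);W[:330]=0
a=cv2.resize(A[0:340,150:400],None,fx=1.7,fy=1.7);W[:a.shape[0],:a.shape[1]]=a
b=cv2.resize(B,None,fx=1.6,fy=1.6);W[:b.shape[0],440:440+b.shape[1]]=b
cv2.imwrite('pics/w2.png',W)
E
```

```text
[431.46105773 118.39094267 225.49576518] -10.404785853902032 [ 0.043 -0.009  0.011  0.002  0.     0.006]
[445.37037707 192.13149145 384.50712983]
proj knob W (np.float64(251.52178321898302), np.float64(66.42974004396298)) T (np.float64(151.7018284609983), np.float64(250.2022070008872))
```

View pics/w2.png

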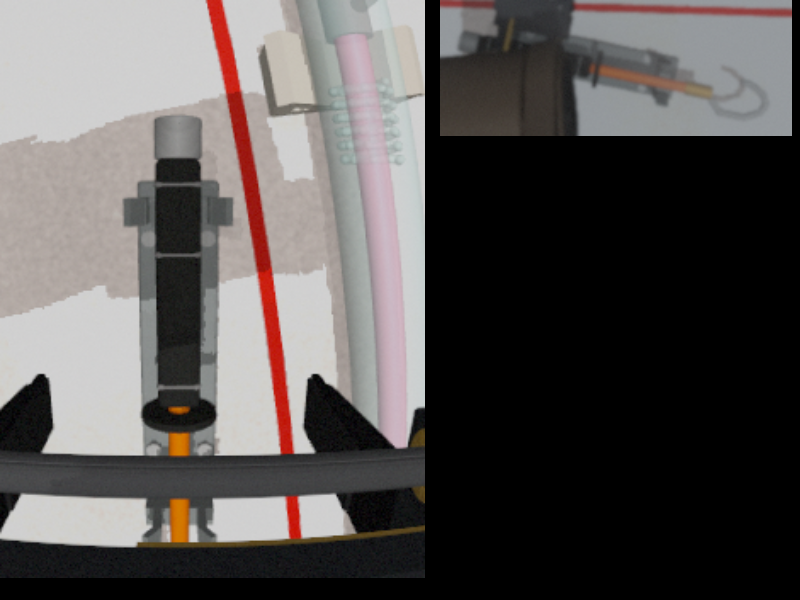

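The wrist view shows knob end at crop (178,116), handle rear edge at (178,160), rear fork sides at (136/220,212), guard centre at (179,413) and front fork near (179,520).

```bash
python3 - <<'E'
from h import *
w=cam('wrist')
for n,(x,y),z in [('knob end',(178,116),90),('handle rear',(178,160),97),('handle front bottom edge',(179,403),100),('guard',(179,413),100),('fork r L',(130,212),94),('fork r R',(227,212),94),('shaft',(180,440),89),('shaft',(179.5,530),89),('fork f L',(150,525),102),('fork f R',(210,525),102),('base rearL',(139,182),12),('base rearR',(217,182),12),('spark',(178,254),100)]:
    print(n,onz(w,150+x/1.7,y/1.7,z).round(1))
E
```

```text
knob end [452.7 237.7  90. ]
handle rear [448.  211.7  97. ]
handle front bottom edge [422.6  69.6 100. ]
guard [421.4  62.9 100. ]
fork r L [415.7 187.6  94. ]
fork r R [470.2 177.6  94. ]
shaft [417.6  38.3  89. ]
shaft [403.9 -35.9  89. ]
fork f L [386.4 -17.9 102. ]
fork f R [427.1 -25.4 102. ]
base rearL [418.1 206.5  12. ]
base rearR [474.  196.3  12. ]
spark [438.4 159.2 100. ]
```

>>> apply_moves([
  [0, 40, -1, 0, 0],
  [0, 40, 0, 0, 0],
  [0, 35, 0, 0, 0],
  [0, 25, 0, 0, 0],
  [0, 8.5, 0, 0, 0],
  [0, 0, 0, 0, 0],
  [0, 0, 0, 0, 0],
])

```text
t: 3.65
eef_pos: [431.6, 118.1, 78.0]
tcp_rot: [0.373, 1.57, 0.194]
ft_force: [-1.1, 0.8, -0.1]
opening: 1.001
```

>>> apply_moves([
  [1, 0, 0, 0, 0],
  [1, 0, 0, 0, 0],
  [1, 0, 0, 0, 0],
  [1, 0, 0, 0, 0],
  [1, 0, 0, 0, 0],
  [1, 0, 0, 0, 0],
  [1, 0, 0, 0, 0],
  [1, 0, 0, 0, 0],
])

```text
t: 4.45
eef_pos: [431.3, 117.6, 77.1]
tcp_rot: [2.777, 1.571, 2.597]
ft_force: [0.1, -0.2, 1.1]
opening: 0.387
```

>>> apply_moves([
  [1, 0, 0, 0, 0],
  [1, 0, 0, 0, 0],
  [1, 0, 0, 0, 0],
  [1, 0, 0, 0, 0],
  [1, 0, 0, 0, 0],
])

```text
t: 4.95
eef_pos: [431.3, 117.6, 77.1]
tcp_rot: [1.444, 1.571, 1.264]
ft_force: [0.9, 0.4, -0.1]
opening: 0.27
```

>>> apply_moves([
  [1, 0, 0, 0, 0],
  [1, -10, 0, 0, 0],
  [1, -15, 0, 0, 0],
  [1, -25, 0, 0, 0],
  [1, -30, 0, 0, 0],
  [1, -30, 0, 0, 0],
  [1, -25, 0, 0, 0],
  [1, -5, 0, 0, 0],
  [1, 0, 0, 0, 0],
  [1, 0, 0, 0, 0],
])

```text
t: 5.95
eef_pos: [430.7, 117.5, 216.2]
tcp_rot: [-2.888, 1.569, -3.067]
ft_force: [0.7, -0.0, -1.5]
opening: 0.273
```

```bash
python3 - <<'E'
from h import *
p,R,s=pose();print(p,hd(R[:,2]),s['ft_force'],s['opening'])
# heading change from rod -100.3 to 8.3 : turn -108.6; check other path later
print(to((546-20,-77.7-3,217),-108.6))
s=cam('scene','s2.png');cv2.imwrite('pics/s2.png',cv2.resize(s['bgr'],(800,600)))
E
```

```text
[430.71492781 117.50710617 216.16699619] -10.295682460984375 [ 0.68578491 -0.04272666 -1.54951225] 0.2734948851201185
[  -1.   -65.7 -209.9]
```

View pics/s2.png

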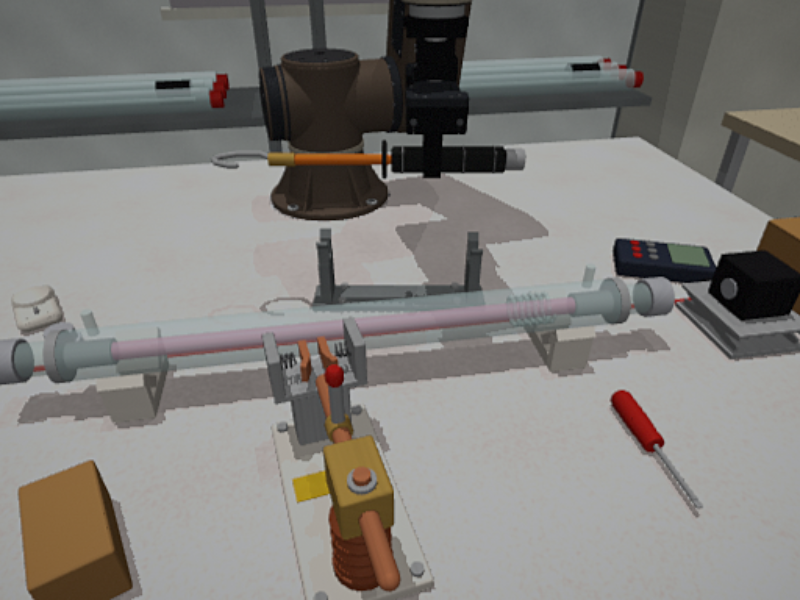

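The rod is held level, hook to the left, clear of the rest.

>>> apply_moves([
  [1, 0, -5, 25, 0],
  [1, 0, -10, 35, 0],
  [1, 0, -10, 30, -2],
  [1, 0, 0, 0, -5],
  [1, 0, 0, 0, -8],
  [1, 0, 0, 0, -8],
  [1, 0, 0, 0, -8],
  [1, 0, 0, 0, -8],
  [1, 0, 0, 0, -8],
  [1, 0, 0, 0, -8],
])

```text
t: 7.0
eef_pos: [514.9, 76.9, 215.6]
tcp_rot: [2.349, 1.568, 3.135]
ft_force: [-0.3, 0.2, -2.9]
opening: 0.269
```

>>> apply_moves([
  [1, 0, 0, 0, -8],
  [1, 0, 0, 0, -8],
  [1, 0, 0, 0, -8],
  [1, 0, 0, 0, -8],
  [1, 0, 0, 0, -8],
  [1, 0, 0, 0, -7],
  [1, 0, 0, 0, -4],
  [1, 0, 0, 0, -2],
  [1, 0, 0, 0, 0],
  [1, 0, 0, 0, 0],
])

```text
t: 8.0
eef_pos: [515.1, 76.9, 216.2]
tcp_rot: [1.414, 1.569, 3.119]
ft_force: [-1.2, -0.2, -2.8]
opening: 0.268
```

```bash
python3 - <<'E'
from h import *
p,R,s=pose();print(p,hd(R[:,2]),hd(R[:,1]),s['ft_force'],s['joints'])
w=cam('wrist','w3.png');t=cam('top','t3.png')
print(to((526,-80.7,217),0))
cv2.imwrite('pics/t3.png',cv2.resize(t['bgr'][:300,150:400],None,fx=2,fy=2,interpolation=cv2.INTER_CUBIC))
E
```

```text
[515.1182206   76.89435541 216.17561332] 97.64157528327642 -172.3583995263442 [-1.21512139 -0.22282756 -2.78883594] [ 2.12732729e-02  3.55198148e-01  1.82257169e+00  9.10530846e-05
  9.65511520e-01 -1.68294579e+00]
[  -0.4   10.3 -157.6]
```

View pics/t3.png

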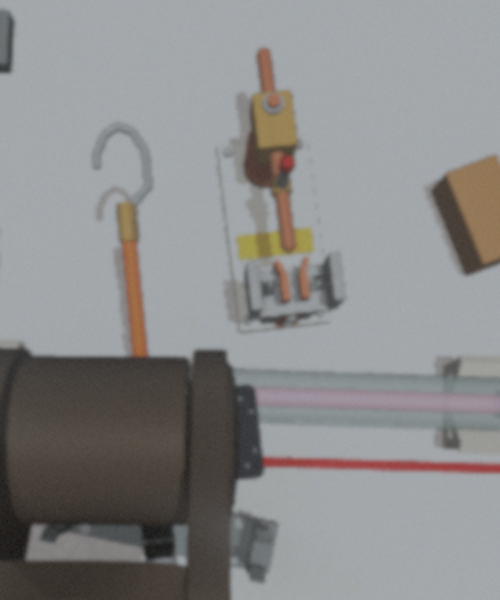

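The top view shows the hook now pointing ahead: bow outside at crop (120,124), ferrule end at (126,204), shaft at (138,350), and the red pin cap at (288,162) to the right.

```bash
python3 - <<'E'
from h import *
t=cam('top');p,R,s=pose();z=p[2]+8
h=cv2.cvtColor(t['bgr'],cv2.COLOR_BGR2HSV)
m=cv2.inRange(h,(7,110,50),(24,255,255));P=[]
for v in range(105,174):
    i=np.flatnonzero(m[v,200:235])
    if 2<len(i): P.append(onz(t,200+i.mean(),v,z)[:2])
P=np.array(P);vx,vy,x0,y0=cv2.fitLine(P.astype(np.float32),cv2.DIST_HUBER,0,.01,.01).ravel()
if vx<0: vx,vy=-vx,-vy
print('rod heading',hd((vx,vy)),'lateral of axis at tcp x', y0+(p[0]-x0)*vy/vx,'tcp',p)
bow=onz(t,210,61.5,z);d=np.array([vx,vy]);print('bow',bow,'along from tcp',(bow[:2]-p[:2])@d,'lat',np.cross(d,bow[:2]-p[:2]))
print('rod ends x',P[:,0].max(),P[:,0].min())
# bolt direction
m=cv2.inRange(h,(3,90,50),(14,255,255));Q=[]
for v in list(range(27,42))+list(range(97,123)):
    i=np.flatnonzero(m[v,278:300])
    if 2<len(i)<14: Q.append(onz(t,278+i.mean(),v,124)[:2])
Q=np.array(Q);vx,vy,x0,y0=cv2.fitLine(Q.astype(np.float32),cv2.DIST_HUBER,0,.01,.01).ravel()
if vx<0: vx,vy=-vx,-vy
print('bolt heading',hd((vx,vy)),len(Q),'y at x=790',y0+(790-x0)*vy/vx,'y at 748',y0+(748-x0)*vy/vx)
E
```

```text
rod heading 7.720844 lateral of axis at tcp x 77.71324933174901 tcp [515.2786525   76.90150573 216.76881877]
bow [802.66075129 113.10595366 224.76881877] along from tcp 289.64074745719137 lat -2.732602943968132
rod ends x 695.0112973662576 600.0194618266628
bolt heading 8.485489 41 y at x=790 -41.45606 y at 748 -47.72213<stdin>:11: DeprecationWarning: Arrays of 2-dimensional vectors are deprecated. Use arrays of 3-dimensional vectors instead. (deprecated in NumPy 2.0)
```

>>> apply_moves([
  [1, 0, 0, -10, -0.8],
  [1, 0, -1, -25, 0],
  [1, 0, -2, -35, 0],
  [1, 0, -2, -35, 0],
  [1, 0, -2, -30, 0],
  [1, 0, 0, -15, 0],
  [1, 0, 0, -6, 0],
  [1, 0, 0, 0, 0],
  [1, 0, 0, 0, 0],
])

```text
t: 9.05
eef_pos: [545.0, -75.4, 217.1]
tcp_rot: [0.427, 1.57, 2.147]
ft_force: [0.4, 0.4, -2.6]
opening: 0.269
```

```bash
python3 - <<'E'
from h import *
p,R,s=pose();print(p,hd(R[:,2])-90,s['ft_force'],s['qvel'].round(3))
print(to((545.9,-77.9,217),0))
s=cam('scene');t=cam('top')
a=cv2.resize(s['bgr'][100:340,80:330],(500,480));b=cv2.resize(t['bgr'][0:200,230:340],None,fx=2.6,fy=2.6)
W=np.zeros((520,800,3),np.uint8);W[:480,:500]=a;W[:,510:510+b.shape[1]]=b;cv2.imwrite('pics/a4.png',W)
E
```

```text
[544.98412287 -75.41683197 217.07170483] 8.532783763823659 [ 0.43254226  0.36455263 -2.5644288 ] [ 0.007 -0.005  0.    -0.002 -0.003 -0.   ]
[ 0.1 -0.5 -2.6]
```

View pics/a4.png

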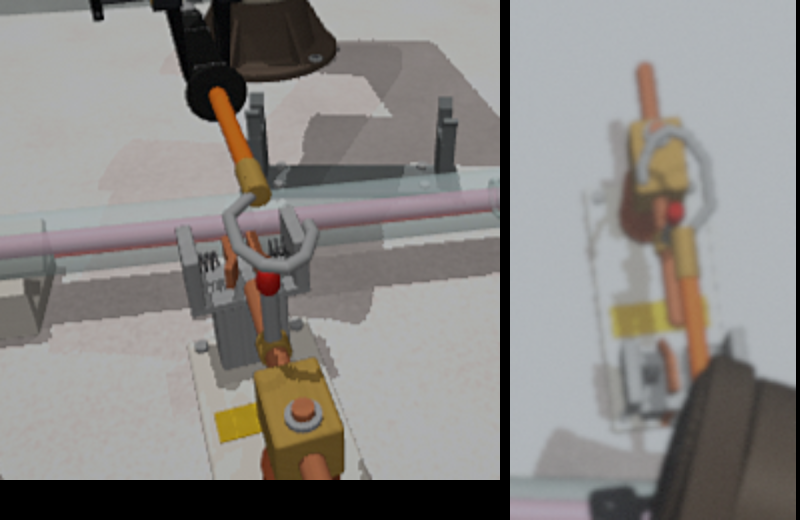

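The scene view shows the hook above and in line with the switch. In the top view the cap at (674,212) is inside the loop (640–712).

>>> apply_moves([
  [1, 5, 0, -2.5, 0],
  [1, 8, 0, 0, 0],
  [1, 8, 0, 0, 0],
  [1, 5, 0, 0, 0],
  [1, 5, 0, 0, 0],
  [1, 5, 0, 0, 0],
  [1, 5, 0, 0, 0],
  [1, 0, 0, 0, 0],
  [1, 0, 0, 0, 0],
])

```text
t: 10.05
eef_pos: [545.6, -78.8, 176.1]
tcp_rot: [-0.186, 1.571, 1.534]
ft_force: [1.0, 0.1, -1.8]
opening: 0.271
```

```bash
python3 - <<'E'
from h import *
p,R,s=pose();print(p,hd(R[:,2])-90,s['ft_force'])
print(to((545.9,-77.9,150),0))
s=cam('scene')
u,v=proj(s,(789.3,-42,184));print(u,v)
seat=p+274*np.array([np.cos(np.radians(8.5)),np.sin(np.radians(8.5)),0])+[0,0,8];print('seat',seat,proj(s,seat))
cv2.imwrite('pics/a5.png',cv2.resize(s['bgr'][160:280,140:280],None,fx=4,fy=4,interpolation=cv2.INTER_CUBIC))
E
```

```text
[545.63455019 -78.84104866 176.12697432] 8.507572246000223 [ 0.96426489  0.09059403 -1.80308592]
[26.1 -0.4  0.9]
214.38915847791935 238.4008850817642
seat [816.62489676 -38.34127001 184.12697432] (np.float64(219.2547313555866), np.float64(252.69541057337128))
```

View pics/a5.png

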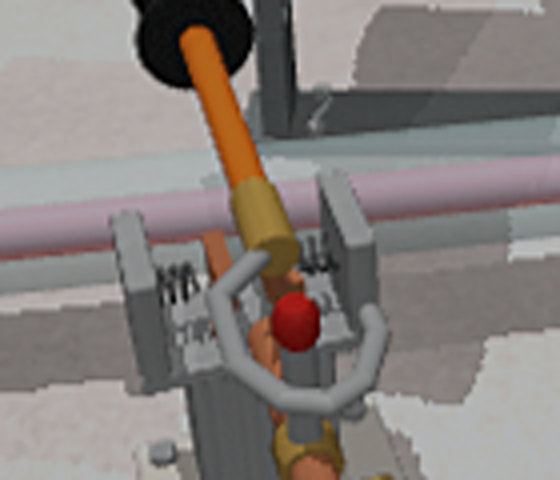

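The cap at crop (296,322) stands inside the hook loop (215–385), about central.

>>> apply_moves([
  [1, 5, 0, 1, 0],
  [1, 7, 0, 0, 0],
  [1, 7, 0, 0, 0],
  [1, 5, 0, 0, 0],
  [1, 2, 0, 0, 0],
  [1, 0, 0, 0, 0],
  [1, 0, 0, 0, 0],
])

```text
t: 10.8
eef_pos: [545.6, -77.9, 150.2]
tcp_rot: [-1.575, 1.571, 0.144]
ft_force: [-0.7, 0.3, -2.6]
opening: 0.273
```

>>> apply_moves([
  [1, 0, 5, 0, 0],
  [1, 0, 5, 0, 0],
  [1, 0, 5, 0, 0],
  [1, 0, 3, 0, 0],
  [1, 0, 2, 0, 0],
  [1, 0, 0, 0, 0],
])

```text
t: 11.4
eef_pos: [525.5, -80.9, 150.2]
tcp_rot: [-1.461, 1.571, 0.259]
ft_force: [-0.4, 0.6, -1.4]
opening: 0.274
```

>>> apply_moves([
  [1, 0, 2, 0, 0],
  [1, 0, 2, 0, 0],
  [1, 0, 2, 0, 0],
  [1, 0, 2, 0, 0],
  [1, 0, 2, 0, 0],
  [1, 0, 2, 0, 0],
  [1, 0, 2, 0, 0],
  [1, 0, 0, 0, 0],
])

```text
t: 12.2
eef_pos: [511.8, -83.0, 150.2]
tcp_rot: [-1.721, 1.57, -0.002]
ft_force: [1.1, 0.1, -2.5]
opening: 0.27
```

>>> apply_moves([
  [1, 0, 1.5, 0, 0],
  [1, 0, 1.5, 0, 0],
  [1, 0, 1.5, 0, 0],
  [1, 0, 1.5, 0, 0],
  [1, 0, 1.5, 0, 0],
  [1, 0, 1.5, 0, 0],
])

```text
t: 12.8
eef_pos: [502.8, -84.2, 150.1]
tcp_rot: [-1.429, 1.571, 0.29]
ft_force: [2.8, -0.6, -2.1]
opening: 0.272
```

>>> apply_moves([
  [1, 0, 1.5, 0, 0],
  [1, 0, 1.5, 0, 0],
  [1, 0, 1, 0, 0],
  [1, 0, 1, 0, 0],
  [1, 0, 1, 0, 0],
])

```text
t: 13.3
eef_pos: [496.9, -85.1, 150.1]
tcp_rot: [-0.94, 1.571, 0.779]
ft_force: [3.3, 0.1, -2.1]
opening: 0.273
```

>>> apply_moves([
  [1, 0, 1, 0, 0],
  [1, 0, 1, 0, 0],
  [1, 0, 1, 0, 0],
])

```text
t: 13.6
eef_pos: [494.0, -85.5, 150.1]
tcp_rot: [-0.953, 1.571, 0.767]
ft_force: [2.1, -1.3, -3.1]
opening: 0.273
```

>>> apply_moves([
  [1, 0, 1, 0, 0],
  [1, 0, 1, 0, 0],
  [1, 0, 1, 0, 0],
])

```text
t: 13.9
eef_pos: [491.0, -86.0, 150.2]
tcp_rot: [-1.477, 1.571, 0.242]
ft_force: [2.3, -0.5, -1.9]
opening: 0.273
```

>>> apply_moves([
  [1, 0, 1, 0, 0],
  [1, 0, 1, 0, 0],
])

```text
t: 14.1
eef_pos: [489.0, -86.3, 150.1]
tcp_rot: [-0.984, 1.571, 0.735]
ft_force: [2.9, -1.1, -2.4]
opening: 0.275
```

>>> apply_moves([
  [1, 0, 1, 0, 0],
  [1, 0, 1, 0, 0],
])

```text
t: 14.3
eef_pos: [487.2, -86.6, 150.1]
tcp_rot: [-1.596, 1.57, 0.124]
ft_force: [5.7, 0.3, -2.3]
opening: 0.273
```

>>> apply_moves([
  [1, 0, 1, 0, 0],
  [1, 0, 1, 0, 0],
])

```text
t: 14.5
eef_pos: [486.0, -87.0, 150.3]
tcp_rot: [-1.861, 1.569, -0.142]
ft_force: [9.7, 0.9, -3.0]
opening: 0.27
```

>>> apply_moves([
  [1, 0, 1, 0, 0],
  [1, 0, 0.5, 0, 0],
])

```text
t: 14.7
eef_pos: [484.8, -87.2, 150.4]
tcp_rot: [-1.865, 1.568, -0.146]
ft_force: [10.2, 1.3, -3.4]
opening: 0.271
```

>>> apply_moves([
  [1, 0, 1, 0, 0],
  [1, 0, 0.5, 0, 0],
])

```text
t: 14.9
eef_pos: [483.4, -87.4, 150.4]
tcp_rot: [-1.884, 1.568, -0.164]
ft_force: [10.2, 1.3, -4.0]
opening: 0.272
```

>>> apply_moves([
  [1, 0, 1, 0, 0],
  [1, 0, 0.5, 0, 0],
])

```text
t: 15.1
eef_pos: [481.7, -87.6, 150.4]
tcp_rot: [-1.87, 1.568, -0.15]
ft_force: [8.6, 0.5, -3.2]
opening: 0.272
```

>>> apply_moves([
  [1, 0, 1, 0, 0],
  [1, 0, 1, 0, 0],
  [1, 0, 1, 0, 0],
])

```text
t: 15.4
eef_pos: [478.6, -88.1, 150.3]
tcp_rot: [-1.859, 1.569, -0.14]
ft_force: [7.4, 1.3, -3.2]
opening: 0.27
```

>>> apply_moves([
  [1, 0, 1, 0, 0],
  [1, 0, 1, 0, 0],
  [1, 0, 1, 0, 0],
])

```text
t: 15.7
eef_pos: [475.6, -88.5, 150.4]
tcp_rot: [-1.88, 1.568, -0.16]
ft_force: [8.1, 0.1, -3.0]
opening: 0.273
```

>>> apply_moves([
  [1, 0, 1, 0, 0],
  [1, 0, 1, 0, 0],
])

```text
t: 15.9
eef_pos: [473.7, -88.8, 150.4]
tcp_rot: [-1.876, 1.568, -0.156]
ft_force: [8.8, 1.0, -3.4]
opening: 0.271
```

>>> apply_moves([
  [1, 0, 0.7, 0, 0],
  [1, 0, 0.7, 0, 0],
])

```text
t: 16.1
eef_pos: [472.3, -89.1, 150.4]
tcp_rot: [-1.9, 1.568, -0.18]
ft_force: [9.1, 0.9, -2.8]
opening: 0.272
```

>>> apply_moves([
  [1, 0, 0.7, 0, 0],
  [1, 0, 0.7, 0, 0],
])

```text
t: 16.3
eef_pos: [471.0, -89.2, 150.4]
tcp_rot: [-1.886, 1.568, -0.166]
ft_force: [7.8, 0.4, -3.2]
opening: 0.272
```

>>> apply_moves([
  [1, 0, 0.5, 0, 0],
  [1, 0, 0.5, 0, 0],
])

```text
t: 16.5
eef_pos: [470.0, -89.4, 150.4]
tcp_rot: [-1.876, 1.568, -0.156]
ft_force: [7.2, 1.5, -2.5]
opening: 0.267
```

>>> apply_moves([
  [1, 0, 0.5, 0, 0],
  [1, 0, 0.5, 0, 0],
])

```text
t: 16.7
eef_pos: [469.1, -89.5, 150.4]
tcp_rot: [-1.877, 1.568, -0.157]
ft_force: [10.7, 2.3, -3.9]
opening: 0.27
```

>>> apply_moves([
  [1, 0, 0.5, 0, 0],
  [1, 0, 0.5, 0, 0],
])

```text
t: 16.9
eef_pos: [469.0, -89.8, 150.6]
tcp_rot: [-1.901, 1.566, -0.181]
ft_force: [13.7, 1.4, -4.4]
opening: 0.271
```

>>> apply_moves([
  [1, 0, 0.5, 0, 0],
  [1, 0, 0.5, 0, 0],
])

```text
t: 17.1
eef_pos: [468.7, -90.1, 150.8]
tcp_rot: [-1.911, 1.564, -0.191]
ft_force: [17.3, 2.8, -4.3]
opening: 0.271
```

>>> apply_moves([
  [1, 0, -0.3, 0, 0],
  [1, 0, 0, 0, 0],
])

```text
t: 17.3
eef_pos: [468.7, -90.0, 150.8]
tcp_rot: [-1.906, 1.565, -0.187]
ft_force: [14.4, 2.6, -2.5]
opening: 0.27
```

>>> apply_moves([
  [1, 0, 0, 0, 0],
  [1, 0, 0, 0, 0],
])

```text
t: 17.5
eef_pos: [468.8, -90.0, 150.8]
tcp_rot: [-1.908, 1.565, -0.189]
ft_force: [13.7, 1.7, -3.1]
opening: 0.272
```

>>> apply_moves([
  [1, 0, 0, 0, 0],
  [1, 0, 0, 0, 0],
])

```text
t: 17.7
eef_pos: [468.8, -90.0, 150.8]
tcp_rot: [-1.911, 1.565, -0.192]
ft_force: [14.3, 3.4, -3.6]
opening: 0.271
```

>>> apply_moves([
  [1, 0, 0, 0, 0],
  [1, 0, 0, 0, 0],
])

```text
t: 17.9
eef_pos: [468.7, -90.0, 150.8]
tcp_rot: [-1.91, 1.565, -0.191]
ft_force: [14.8, 2.0, -3.0]
opening: 0.272
```

>>> apply_moves([
  [1, 0, 0.4, 0, 0],
  [1, 0, 0, 0, 0],
])

```text
t: 18.1
eef_pos: [468.7, -90.1, 150.9]
tcp_rot: [-1.914, 1.564, -0.195]
ft_force: [16.0, 2.8, -3.6]
opening: 0.272
```

>>> apply_moves([
  [1, 0, 0, 0, 0],
  [1, 0, 0, 0, 0],
])

```text
t: 18.3
eef_pos: [468.7, -90.1, 150.9]
tcp_rot: [-1.911, 1.564, -0.191]
ft_force: [16.8, 2.8, -3.1]
opening: 0.273
```

>>> apply_moves([
  [1, 0, 0, 0, 0],
  [1, 0, 0, 0, 0],
])

```text
t: 18.5
eef_pos: [468.7, -90.1, 150.9]
tcp_rot: [-1.915, 1.564, -0.195]
ft_force: [15.6, 2.6, -3.5]
opening: 0.269
```

>>> apply_moves([
  [1, 0, 0, 0, 0],
  [1, 0, 0, 0, 0],
])

```text
t: 18.7
eef_pos: [468.7, -90.1, 150.9]
tcp_rot: [-1.919, 1.564, -0.199]
ft_force: [17.1, 2.7, -4.3]
opening: 0.272
```

>>> apply_moves([
  [1, 0, -2, 0, 0],
  [1, 0, -3, 0, 0],
  [1, 0, -4, 0, 0],
  [1, 0, -4, 0, 0],
  [1, 0, -4, 0, 0],
  [1, 0, -4, 0, 0],
  [1, 0, -4, 0, 0],
  [1, 0, 0, 0, 0],
  [1, 0, 0, 0, 0],
])

```text
t: 19.6
eef_pos: [490.6, -86.0, 150.0]
tcp_rot: [0.899, 1.571, 2.618]
ft_force: [0.2, 0.1, -1.7]
opening: 0.272
```

```bash
python3 - <<'E'
from h import *
p,R,st=pose();print(p,hd(R[:,2])-90,st['ft_force'],R[:,0])
s=cam('scene');t=cam('top')
def red(c,u,v,r=14):
    h=cv2.cvtColor(c['bgr'],cv2.COLOR_BGR2HSV);m=cv2.inRange(h,(0,150,60),(6,255,255));z=np.zeros_like(m);u=int(u);v=int(v);z[v-r:v+r,u-r:u+r]=m[v-r:v+r,u-r:u+r];M=cv2.moments(z,True);return M['m10']/M['m00'],M['m01']/M['m00'],M['m00']
e=proj(s,(748,-48,184));a=red(s,*e);q=onz(s,a[0],a[1],183);print(e,a,'cap',q)
d=np.array([np.cos(np.radians(8.45)),np.sin(np.radians(8.45))]);print('travel moved',(np.array([789.7,-42.4])-q[:2])@d)
x=(q[:2]-p[:2]);print('pin rel to seat: along',x@d-274,'lat',d[0]*x[1]-d[1]*x[0])
cv2.imwrite('pics/a6.png',cv2.resize(s['bgr'][120:260,140:280],None,fx=4,fy=4,interpolation=cv2.INTER_CUBIC))
E
```

```text
[490.59376152 -85.98441641 150.03390047] 8.516684515016337 [ 0.15796786  0.12072648 -1.71054671] [-2.23997622e-04  1.29273386e-04 -9.99999967e-01]
(np.float64(207.49370503517235), np.float64(219.11905135050986)) (206.016, 219.52, 125.0) cap [747.24139904 -50.02971652 183.        ]
travel moved 43.118848979976136
pin rel to seat: along -14.854998137974405 lat -2.1490217820663915
```

View pics/a6.png

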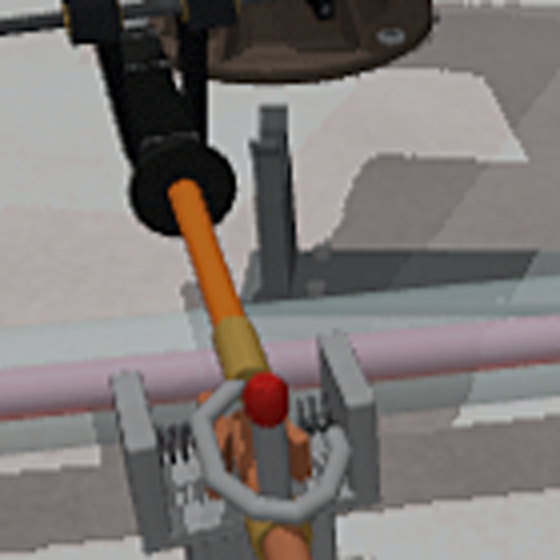

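The pin, with its cap at (266,398), stands inside the hook and clear of the bar. The bolt has moved about 43 mm, so it is home.

>>> apply_moves([
  [1, -4, 0, 0, 0],
  [1, -6, 0, 0, 0],
  [1, -6, 0, 0, 0],
  [1, -6, 0, 0, 0],
])

```text
t: 20.1
eef_pos: [490.7, -86.1, 172.9]
tcp_rot: [-1.792, 1.57, -0.072]
ft_force: [-0.5, 0.4, -2.3]
opening: 0.269
```

>>> apply_moves([
  [1, -6, 0, 0, 0],
  [1, -6, 0, 0, 0],
  [1, -6, 0, 0, 0],
  [1, -8, 0, 0, 0],
  [1, -10, 0, 0, 0],
  [1, -8, 0, 0, 0],
  [1, 0, 0, 0, 0],
  [1, 0, 0, 0, 0],
])

```text
t: 20.9
eef_pos: [490.6, -86.0, 216.2]
tcp_rot: [-1.766, 1.57, -0.046]
ft_force: [0.0, -0.2, -2.8]
opening: 0.27
```

```bash
python3 - <<'E'
from h import *
p,R,st=pose();print(p,hd(R[:,2])-90,st['ft_force'])
s=cam('scene');h=cv2.cvtColor(s['bgr'],cv2.COLOR_BGR2HSV);m=cv2.inRange(h,(0,150,60),(6,255,255))
z=np.zeros_like(m);z[205:233,192:220]=m[205:233,192:220];M=cv2.moments(z,True);print(M['m10']/M['m00'],M['m01']/M['m00'],M['m00'])
E
```

```text
[490.6171911  -86.02123733 216.21797991] 8.509099601111402 [ 0.02411247 -0.16840697 -2.83083474]
206.1596638655462 219.78151260504202 119.0
```

>>> apply_moves([
  [1, 0, -4, 12, 0],
  [1, 0, -8, 25, 0],
  [1, 0, -9, 30, 0],
  [1, 0, -9, 30, 0],
  [1, 0, -9, 30, 0],
  [1, 0, -7, 20, 2],
  [1, 0, -3, 10, 5],
  [1, 0, 0, 0, 8],
  [1, 0, 0, 0, 8],
  [1, 0, 0, 0, 8],
])

```text
t: 21.95
eef_pos: [516.0, 77.5, 215.7]
tcp_rot: [1.717, 1.57, 2.89]
ft_force: [0.5, 0.8, -2.7]
opening: 0.272
```

>>> apply_moves([
  [1, 0, 0, 0, 8],
  [1, 0, 0, 0, 8],
  [1, 0, 0, 0, 8],
  [1, 0, 0, 0, 8],
  [1, 0, 0, 0, 8],
  [1, 0, 0, 0, 8],
  [1, 0, 0, 0, 8],
  [1, 0, 0, 0, 8],
  [1, 0, 0, 0, 8],
  [1, 0, 0, 0, 5],
])

```text
t: 22.95
eef_pos: [516.0, 77.3, 215.7]
tcp_rot: [2.999, 1.57, 2.828]
ft_force: [0.0, 0.2, -2.6]
opening: 0.269
```

>>> apply_moves([
  [1, 0, 0, 0, 0.8],
  [1, 0, 0, 0, 0],
  [1, 0, 0, 0, 0],
])

```text
t: 23.25
eef_pos: [516.2, 76.7, 216.0]
tcp_rot: [2.886, 1.571, 2.709]
ft_force: [0.8, -0.0, -2.6]
opening: 0.273
```

```bash
python3 - <<'E'
from h import *
p,R,st=pose();print(p,hd(R[:,2]),hd(R[:,2])+10.3,st['ft_force']);print(to((431.3,117.5,216)))
E
```

```text
[516.17322808  76.7392344  215.98224746] -10.160542823703278 0.13945717629672316 [ 0.76550928 -0.04868487 -2.56585191]
[  0.   25.1 -90.7]
```

>>> apply_moves([
  [1, 0, 4, -15, 0],
  [1, 0, 7, -25, 0],
  [1, 0, 7, -25, 0],
  [1, 0, 5, -18, 0],
  [1, 0, 2, -8, 0],
  [1, 20, 0, 0, 0],
  [1, 25, 0, 0, 0],
  [1, 20, 0, 0, 0],
  [1, 0, 0, 0, 0],
  [1, 0, 0, 0, 0],
])

```text
t: 24.25
eef_pos: [431.3, 117.3, 151.5]
tcp_rot: [3.07, 1.571, 2.891]
ft_force: [-0.5, -0.2, -1.2]
opening: 0.272
```

```bash
python3 - <<'E'
from h import *
p,R,st=pose();print(p,hd(R[:,2]),st['ft_force']);print(to((431.3,117.6,77.1)))
w=cam('wrist');zr=p[2]+8;back=R[:,1]
for n,k,dz in [('knob end',125,10),('handle rear',100,15),('handle rear lo',100,-15)]: print(n,proj(w,p+back*k+[0,0,8+dz]))
cv2.imwrite('pics/w7.png',cv2.resize(w['bgr'][0:300,150:400],(667,600)[:2],fx=0,fy=0)[:600] if 0 else cv2.resize(w['bgr'][0:300,150:400],None,fx=2,fy=2))
E
```

```text
[431.33615602 117.31384729 151.49432851] -10.279145121038514 [-0.52225102 -0.23340659 -1.24910083]
[74.4  0.3 -0.1]
knob end (np.float64(253.69223214872153), np.float64(12.227387653705023))
handle rear (np.float64(253.76084876442164), np.float64(59.5163472142529))
handle rear lo (np.float64(253.91971086241637), np.float64(69.10157117817678))
```

View pics/w7.png

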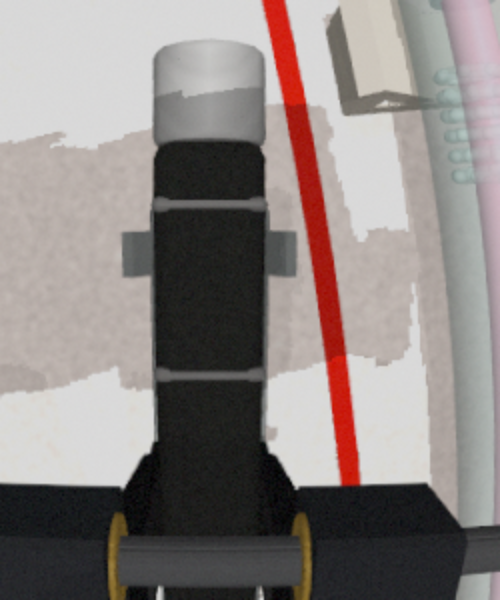

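```bash
python3 - <<'E'
from h import *
p,R,st=pose();w=cam('wrist');b=R[:,1];print(-w['R'].T@w['t'])
for z in (94,102):
  for v in (116,127,138):
    q=onz(w,254.5,v,z);print('fork',z,v,q.round(1),'rest_grip along (tool-y from TCP)',((q-p)@b-78).round(1),'lat',((q-p)@R[:,2]).round(1))
for n,v,dz,k in (('knob',20,8,125),('rear',71,13,100)):
    q=onz(w,254.5,v,p[2]+8+dz);print(n,'grip offset along back',((q-p)@b-k).round(1),'lat',((q-p)@R[:,2]).round(1))
E
```

```text
[445.15090474 191.12072259 310.92479965]
fork 94 116 [445.  189.3  94. ] rest_grip along (tool-y from TCP) -4.8 lat 0.2
fork 94 127 [443.5 181.4  94. ] rest_grip along (tool-y from TCP) -12.8 lat 0.2
fork 94 138 [442.1 173.5  94. ] rest_grip along (tool-y from TCP) -20.9 lat 0.2
fork 102 116 [445.  189.4 102. ] rest_grip along (tool-y from TCP) -4.7 lat 0.2
fork 102 127 [443.6 181.8 102. ] rest_grip along (tool-y from TCP) -12.5 lat 0.2
fork 102 138 [442.2 174.1 102. ] rest_grip along (tool-y from TCP) -20.2 lat 0.2
knob grip offset along back -3.4 lat 0.3
rear grip offset along back -5.1 lat 0.3
```

The wrist view shows the knob end at crop (209,40) and the handle centred between the rear fork's sides at (122–296, 254). The rod is laterally aligned and lies about 8 mm behind rest centre.

>>> apply_moves([
  [1, 10, -3, 0, 0],
  [1, 15, -3, 0, 0],
  [1, 15, 0, 0, 0],
  [1, 12, 0, 0, 0],
  [1, 8, 0, 0, 0],
  [1, 5, 0, 0, 0],
  [1, 3, 0, 0, 0],
  [1, 2, 0, 0, 0],
  [1, 2, 0, 0, 0],
  [1, 1, 0, 0, 0],
])

```text
t: 25.35
eef_pos: [430.2, 111.4, 78.2]
tcp_rot: [0.469, 1.57, 0.29]
ft_force: [-0.4, 0.5, -1.7]
opening: 0.272
```

>>> apply_moves([
  [1, 0.7, 0, 0, 0],
  [1, 0.5, 0, 0, 0],
  [1, 0, 0, 0, 0],
])

```text
t: 25.65
eef_pos: [430.3, 111.5, 77.1]
tcp_rot: [0.374, 1.57, 0.195]
ft_force: [0.4, 1.6, 1.4]
opening: 0.272
```

>>> apply_moves([
  [0.6, 0, 0, 0, 0],
  [0.4, 0, 0, 0, 0],
  [0.2, 0, 0, 0, 0],
  [0, 0, 0, 0, 0],
  [0, 0, 0, 0, 0],
  [0, 0, 0, 0, 0],
  [0, 0, 0, 0, 0],
  [0, 0, 0, 0, 0],
])

```text
t: 26.45
eef_pos: [430.1, 111.4, 76.9]
tcp_rot: [1.836, 1.571, 1.656]
ft_force: [-0.1, 0.1, -0.1]
opening: 0.888
```

>>> apply_moves([
  [0, 0, 0, 0, 0],
  [0, -3, 0, 0, 0],
  [0, -10, 0, 0, 0],
  [0, -25, 0, 0, 0],
  [0, -35, 0, 0, 0],
  [0, -35, 0, 0, 0],
  [0, -30, 0, 0, 0],
  [0, 0, 0, 0, 0],
  [0, 0, 0, 0, 0],
])

```text
t: 27.35
eef_pos: [430.0, 111.4, 215.6]
tcp_rot: [0.334, 1.569, 0.154]
ft_force: [-0.7, -0.0, -0.2]
opening: 1.001
```

```bash
python3 - <<'E'
from h import *
p,R,st=pose();print(p,st['opening'],st['ft_force'])
w=cam('wrist');s=cam('scene')
W=np.zeros((600,800,3),np.uint8)
a=cv2.resize(w['bgr'][0:345,170:340],None,fx=1.7,fy=1.7);W[:a.shape[0],:a.shape[1]]=a
b=cv2.resize(s['bgr'][110:310,120:360],(500,417));W[:417,295:795]=b
cv2.imwrite('pics/f.png',W)
E
```

```text
[429.97332652 111.38546237 215.58091737] 1.000911989773748 [-0.65250022 -0.03694922 -0.22025314]
```

View pics/f.png

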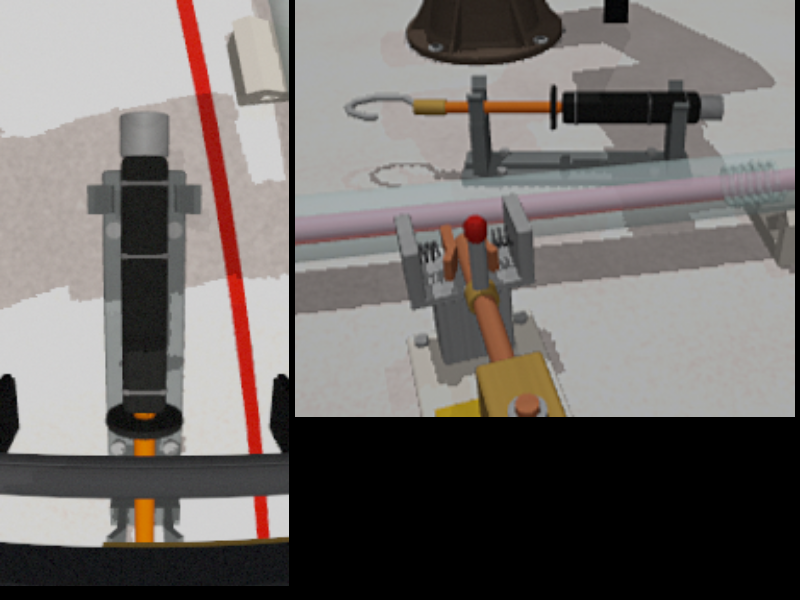

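The rod lies level and centred in both forks with the hook the same way as at the start, and the bolt sits in the jaw.

```bash
python3 - <<'E'
from h import *
print(env.job_done())
E
```

```text
the job is handed in; nothing more can be done
None
```

I carried out the whole job and handed it in at about 27 s of the 64 s allowed. No verdict was reported.

**Earthing:** I lifted the rod, swung it over the tube and lowered the hook over the pin, then drew the bolt to its stop. The pull along the bolt at the stop was about 14–17 N by the wrist sensor, held for 1.6 s; the last 0.8 s was at about 16–17 N. The highest reading was 17.3 N, so the load stayed under 20 N as far as I could measure. After unhooking, the camera showed the bolt had moved about 43 mm and stayed where it was left.

**Rod back in its rest:** The last pictures show it level in both forks, hook pointing as before, and within about 2 mm of centre along the rest. The gripper is open and clear of it, and the wrist force is near zero.

**Checks that disagreed:** The cameras and the pull distance differed by about 6–7 mm on where the rod sat in the gripper. Either I gripped it slightly off its balance point or it slipped a little. I allowed for this when laying it down, moving it 6 mm further forward than where I picked it up.

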